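# Square up a covered box in the gluing jig

### The job

Square up the red box in the gluing jig: push it along the table until its long side lies flat against the wooden fence and its end is up against the wooden stop, with the blue sliding cheek pushed up snug against its other end. Push only, from outside: do not lift, tip or take hold of the box or the cheek, and keep the fingers out of the box, where the glue is wet. Leave the other things on the table where they are, and finish clear of everything.

Things in the scene. Friction and masses are not known exactly. Their poses are not given: they have to be found in the camera images.
- jig: Jig fixed to the table (mm): light wooden fence and stop, 40 high, forming a square corner over bare table. Origin: the inner corner, at table height. x points out through the fence, away from the robot; y along the fence to the stop. Fence: near face x = 0, y from -370 to 30, 25 thick. Stop: face y = 0, x from -100 to 0, 22 thick. Turned up to 0.2 rad.
- red_box: Open rigid box, red outside, white inside, 90 (its x) x 120 (its y) x 60 mm high, walls 4, 0.2-0.45 kg. Origin: centre of underside, on the table. Starts 60-100 short of the fence, between cheek and stop, turned up to 0.35 rad; its +x side goes to the fence, its +y end to the stop: seated, its origin is at x -45, y -60 in the jig's frame.
- cheek (a joint): Travel (m) of the blue sliding cheek along the fence: 0 = farthest from the stop, growing towards the stop (jig's +y) to 0.20. Stays where it is left; about 2 N slides it. Its face is at y = travel - 0.28 m in the jig's frame: it meets a seated box at 0.16.
- cheek_face (a point): Centre of the blue cheek's flat face towards the stop, 22 mm above the table, 45 in front of the fence; axes as the jig's. The cheek is a block from 2 to 87 in front of the fence, 45 high and 30 thick: its back, to push on, is 30 from this point along -y. A 50-high bridge, as thick, runs from it back over the fence.
- glue_jar: Bystander: white-labelled glue jar with white cap, 60 dia, 80 high; origin: centre of underside (mm).
- weight: Bystander: brass weight with a knob, 52 dia, 64 high; origin: centre of underside (mm).
- tape: Bystander: yellow roll of tape lying flat, 84 dia, 24 high; origin: centre of underside (mm).
- brush: Bystander: glue brush lying flat, about 170 long along its x; origin: near its middle, underside (mm).
- white_box: Bystander: empty white open box, 80 x 100 x 50 high; origin: centre of underside (mm).
- round_box: Bystander: round dark lacquer box with a lid, 88 dia, 59 high; origin: centre of underside (mm).
Mind the look-alikes: they are no part of the job. Leave any pink, purple or yellow look-alike of the red_box alone.

How it is judged:
By the outcome, as a careful person would: the job done as asked, in the order asked, and still so for the second after the job is handed in, with the robot touching nothing.
It also fails if it takes over 67 s, if anything falls off the work surface, if the arm or the gripper's body presses on something with over 40 N, if the wrist force passes 120 N, or if a joint passes its speed limit or range.

### The arm

A 6-joint arm with a two-finger parallel gripper is mounted at the origin on the work surface. World frame = base frame: x ahead of the robot, y to its left, z up, the work surface at z = 0. Lengths are in m, angles in rad, forces in N, time in s.
With the tool pointing down it reaches from about 0.325 to 0.775 m from the base axis. Payload 5.5 kg.
Tool frame: the origin (TCP) lies between the finger pads; the fingertips stand 8 mm ahead of it and the grasp point (between the pads) lies 11 mm behind it (tcp_to_tips is the distance from the TCP to the fingertips, in m); z points along the fingers, y is the direction in which the jaws open and shut (so a half turn about z gives the same grasp; the last joint's range is limited). The gripper opens to 88 mm and grips with 3 to 60 N. Pads are 20 mm wide; open, the fingers measure 115 mm over their backs; the gripper's body (75 mm by 178 mm) begins 61 mm behind the grasp point.
Start: joints at [1.159, 0.091, 1.231, -0, 1.82, -0.057], TCP at [0.208, 0.563, 0.231] pointing down, gripper open.
Joint ranges: [-2.87, 2.87], [-0.86, 2.18], [0.17, 2.46], [-1.51, 4.65], [0.06, 2.69], [-2.65, 2.65]. Speed limits (rad/s): [2.57, 2.57, 3.01, 3.14, 3.14, 3.14].

### API

Orientations are given as a unit quaternion [w, x, y, z].
In Python, from bench import * gives the robot as it stands. Calls block until the motion is done:
- move_to(position, orientation): joint-space move of the TCP to a pose.
- move_l(position, speed=0.15, orientation=None): straight line of the TCP; orientation=None keeps the orientation; speed is the mean speed in m/s.
- movej(angles): joint-space move.
- gripper_open() and close(): open the fingers fully, or close them until they stop; the grip force is fixed at half the most.
- hold(seconds).
- inverse_kinematics(position, orientation): joint angles nearest the present ones, or None.
- state(): the state.
- get_image(name): name is "side" or "top" or "wrist"; returns a dict with "frame" (400x640x3 uint8, blue, green, red), "depth" (400x640 float32, m along the optical axis (not along the pixel's ray), 0 where there is no reading), "camera_matrix" (3x3 intrinsics, pixels), "view" (4x4, takes a point from world to camera coordinates). Camera axes: x right, y up, looking along -z (the intrinsics and any distortion apply to the point x, -y, -z); pixel columns grow to the right and rows downward; lengths in m; the calibration is good to about 2 mm. A picture is of the moment at which its call begins.
A pose or a line that the arm cannot do raises IKError and nothing moves.
- job_done(): hands the job in, once; it reports no verdict.
The state is a dict: "time": time; "joint_pos": joint angles; "dq": joint speeds; "joint_torque": joint torques, N m; "ee_pos": TCP position; "ee_rot": TCP orientation; "ft_force": force on the tool from outside, world axes, zero at the start; "moment": the same for the moment, N m; "finger_gap": finger opening in m.
Only numpy, scipy, OpenCV 4.12 (cv2) and the standard library are available. Lean on these libraries where they do the work, as an engineer would, in place of code of your own. Each camera call takes 0.05 s, during which the arm holds its last target. There are 200 camera calls.

## Working session

There is one attempt and no reset: what is moved stays moved. The work goes in short steps, each a Python script; the robot and the scene stay as the last script left them, time stands still between calls to the robot, and variables do not carry over. Pictures are saved under pics/ and viewed, about 8 in all and at most 12, crops included, and the job is handed in when it is done.

```bash
mkdir -p pics; ls; python3 - <<'E'
from bench import *
import cv2,numpy as np
for n in("top","side"):
    d=get_image(n);cv2.imwrite(f"pics/{n}0.png",d["frame"]);np.savez(f"pics/{n}0.npz",**d)
    print(n,d["camera_matrix"].tolist(),d["view"].round(4).tolist(),[k for k in d])
s=state();print(s["time"],s["ee_pos"],s["ee_rot"],s["finger_gap"])
E
```

```text
pics
top [[377.14990332576787, 0.0, 315.81064903085286], [0.0, 377.14990332576787, 201.4973861421192], [0.0, 0.0, 1.0]] [[-0.0049, -1.0, -0.0033, -0.0323], [0.9818, -0.0054, 0.19, -0.5328], [-0.1901, -0.0023, 0.9818, -1.2393], [0.0, 0.0, 0.0, 1.0]] ['frame', 'depth', 'camera_matrix', 'view']
side [[438.44495736264076, 0.0, 322.9617013979731], [0.0, 438.44495736264076, 197.26230649024814], [0.0, 0.0, 1.0]] [[0.7544, -0.6564, 0.0034, -0.416], [0.4229, 0.49, 0.7623, -0.2701], [-0.5021, -0.5736, 0.6472, -0.9901], [0.0, 0.0, 0.0, 1.0]] ['frame', 'depth', 'camera_matrix', 'view']
0.1 [0.208327   0.56240654 0.2296553 ] [-1.92489609e-04  1.76462647e-01  9.84306969e-01 -8.29164883e-04] 0.08779032089432869
```

View pics/top0.png

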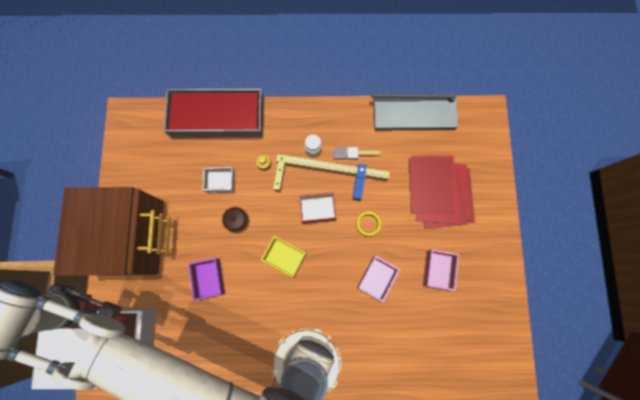

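View pics/side0.png

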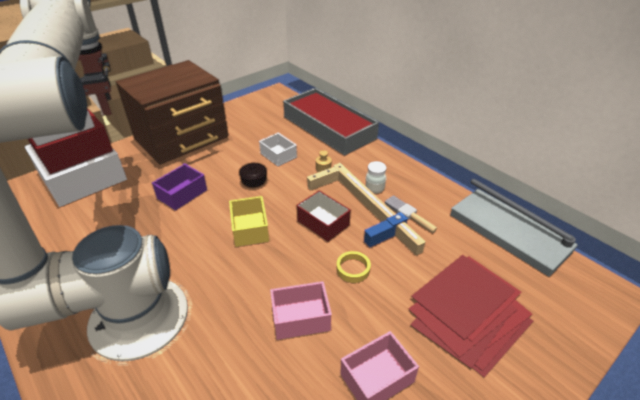

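The red box is at top (318,208), side (323,215), dark red outside and white inside, between the blue cheek (360,180) and the stop (279,175). The fence runs from (280,159) to (388,176). Look-alikes to leave alone:
- yellow (284,257)
- purple (206,279)
- pink (378,279) and (442,270)
- white box (218,180)

The red tray (213,112) and red sheets (440,190) are scenery.

```bash
cat > h.py <<'E'
import numpy as np,cv2
def ray_plane(d,uv,z):
    K,V=d["camera_matrix"],d["view"];R,t=V[:3,:3],V[:3,3]
    uv=np.atleast_2d(np.asarray(uv,float));h=np.c_[uv,np.ones(len(uv))]@np.linalg.inv(K).T
    dirs=(h*[1,-1,-1])@R;c=-R.T@t
    return c+dirs*((z-c[2])/dirs[:,2])[:,None]
def cloud(d):
    K,V=d["camera_matrix"],d["view"];R,t=V[:3,:3],V[:3,3]
    v,u=np.indices(d["depth"].shape);p=np.stack([u,v,np.ones_like(u)],-1)@np.linalg.inv(K).T*d["depth"][...,None]
    return (p*[1,-1,-1]-t)@R
def project(d,P):
    c=np.atleast_2d(P)@d["view"][:3,:3].T+d["view"][:3,3];q=(c*[1,-1,-1])@d["camera_matrix"].T
    return q[:,:2]/q[:,2:]
def masks(d):
    h=cv2.cvtColor(d["frame"],cv2.COLOR_BGR2HSV).astype(int);H,S,v=h[...,0],h[...,1],h[...,2]
    return dict(blue=(H>100)&(H<120)&(S>150),wood=(H>18)&(H<33)&(S>40)&(S<150)&(v>130),red=((H<6)|(H>172))&(S>90))
E
python3 - <<'E'
from h import *
d=dict(np.load("pics/top0.npz"));P=cloud(d);f=d["frame"]
hsv=cv2.cvtColor(f,cv2.COLOR_BGR2HSV)
for u,v in[(330,167),(278,178),(360,185),(303,208),(318,222),(318,208),(250,220),(310,195)]:print((u,v),hsv[v,u],P[v,u].round(3))
m=masks(d);roi=np.zeros(f.shape[:2],bool);roi[145:232,268:395]=1
for k in m:
    mm=(m[k]&roi);p=P[mm];print(k,mm.sum(),np.percentile(p,[5,50,95],axis=0).round(3).tolist() if len(p) else'')
cv2.imwrite("pics/crop0.png",cv2.resize(f[140:240,200:400],None,fx=4,fy=4,interpolation=cv2.INTER_CUBIC))
E
```

```text
(330, 167) [ 24  77 223] [ 0.287 -0.038  1.318]
(278, 178) [ 29  92 227] [0.618 0.096 0.044]
(360, 185) [110 154 189] [ 0.591 -0.188  0.047]
(303, 208) [ 10   3 224] [0.518 0.01  0.006]
(318, 222) [ 13 157 149] [ 0.47  -0.042 -0.006]
(318, 208) [135   2 229] [ 0.519 -0.043  0.003]
(250, 220) [ 13 160 204] [0.477 0.197 0.001]
(310, 195) [  6 117 170] [ 0.554 -0.015  0.059]
blue 89 [[0.556, -0.194, 0.041], [0.591, -0.185, 0.046], [0.63, -0.174, 0.05]]
wood 958 [[0.595, -0.267, 0.017], [0.66, -0.032, 0.039], [0.716, 0.102, 0.045]]
red 58 [[0.466, -0.1, 0.041], [0.474, -0.065, 0.056], [0.559, 0.009, 0.063]]
```

View pics/crop0.png

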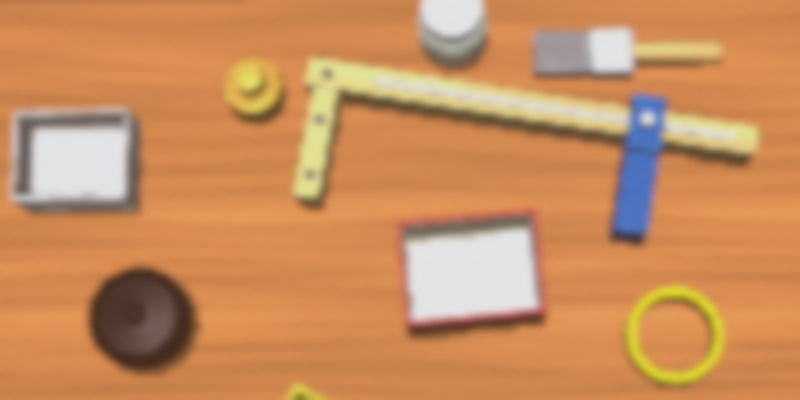

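The crop confirms it: red-rimmed open box with crop corners (400,222), (533,210), (545,318), (408,332). Stop and fence are at upper left, and the cheek's near end is at (630,235). Next I compute rough poses and take a close wrist look from above the near side.

```bash
cat >> h.py <<'E'
def quat(th): # tool down, tool y along jig y (jig yaw th)
    a=-th/2;return [0.,float(np.sin(a)),float(np.cos(a)),0.]
E
python3 - <<'E'
from h import *
from bench import *
d=dict(np.load("pics/top0.npz"));c=lambda l:np.array(l)/4.+[199.6,139.6]
box=ray_plane(d,c([(400,222),(533,210),(545,318),(408,332)]),.06)[:,:2]
print("box",box.round(3).tolist(),np.linalg.norm(np.diff(box,axis=0),axis=1).round(3),box.mean(0))
j=ray_plane(d,c([(338,92),(755,155),(322,200)]),.04)[:,:2];v=j[0]-j[1];th=np.arctan2(-v[0],v[1])
print("jig",j.round(3).tolist(),th,np.linalg.norm(v))
print("cheek",ray_plane(d,c([(612,232),(645,240)]),.045).round(3).tolist())
q=quat(th)
move_to([.45,-.04,.30],q)
w=get_image("wrist");cv2.imwrite("pics/w0.png",w["frame"]);np.savez("pics/w0.npz",**w);print(w["camera_matrix"],w["view"].round(3).tolist(),state()["time"],state()["ee_pos"],state()["joint_pos"])
E
```

```text
box [[0.553, 0.02], [0.563, -0.093], [0.47, -0.102], [0.459, 0.013]] [0.114 0.093 0.116] [ 0.51147546 -0.04062459]
jig [[0.675, 0.076], [0.616, -0.289], [0.578, 0.089]] -0.1611734604372183 0.3693884433562628
cheek [[0.547, -0.162, 0.045], [0.54, -0.19, 0.045]]
[[352.40467664   0.         321.59077049]
 [  0.         352.40467664 201.5229584 ]
 [  0.           0.           1.        ]] [[0.16, 0.987, 0.0, -0.035], [-0.948, 0.154, -0.279, 0.486], [-0.276, 0.044, 0.96, -0.331], [0.0, 0.0, 0.0, 1.0]] 2.475 [ 0.45012544 -0.03941322  0.2998591 ] [-1.62758337e-01 -2.77515496e-01  1.45298239e+00  1.46999245e-04
  1.96640945e+00 -1.57341644e+00]
```

View pics/w0.png

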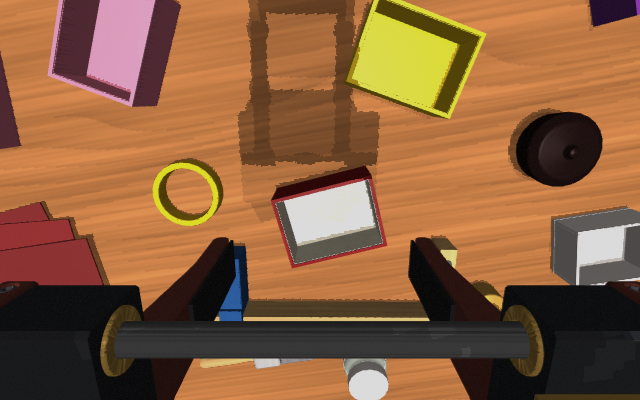

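Wrist view: box rim at about (272,200)-(385,245), fence behind the fingers, so this is a poor angle for the jig. The top estimates agree with the given sizes: fence length 369 against 370, stop end at x -98 and y -3, box 115 x 93, cheek near edge at x -88 and travel about 0.025. That is good enough to move.

First push: two open fingers behind the box's long side, turning to the jig angle on the way.

```bash
cat >> h.py <<'E'
TH=-.1612;J=np.array([.675,.076])
ex=np.array([np.cos(TH),np.sin(TH)]);ey=np.array([-np.sin(TH),np.cos(TH)])
def W(x,y,z):return [*(J+x*ex+y*ey),z]
def Jg(p):d=np.asarray(p)[...,:2]-J;return np.stack([d@ex,d@ey],-1)
def fj(s):f=np.asarray(s["ft_force"]);return np.round([f[:2]@ex,f[:2]@ey,f[2]],1)
def seek(move_l,state,axis,x,y,z,step,n,fmax,speed=.02):
    """advance along jig axis in small steps until the reaction exceeds fmax; log position and force"""
    q=quat(TH)
    for i in range(n):
        move_l(W(x,y,z),speed,q);s=state();f=fj(s);print(Jg(s["ee_pos"]).round(4),f)
        if abs(f[axis])>fmax:break
        if axis==0:x+=step
        else:y+=step
    return x,y
E
python3 - <<'E'
from h import *
from bench import *
c=np.array([.5115,-.0406]);tb=.088;bx=np.array([np.cos(tb),np.sin(tb)])
a=c-.077*bx
move_to([*a,.15],quat(tb));move_l([*a,.020],.12)
print(state()["ee_pos"],fj(state()))
move_l([*(c-.058*bx),.020],.05)
print("touch",fj(state()))
move_l(W(-.112,-.141,.020),.04,quat(TH));print("near",fj(state()),state()["time"])
print(seek(move_l,state,0,-.110,-.141,.020,.0015,12,10))
d=get_image("top");cv2.imwrite("pics/c1.png",cv2.resize(d["frame"][140:240,220:400],None,fx=4,fy=4,interpolation=cv2.INTER_CUBIC));print(state()["time"])
E
```

```text
[ 0.43543459 -0.04748784  0.02096182] [-0.1  0.3  0. ]
touch [-0.  -0.8  0.1]
near [-0.9 -0.3 -0.2] 7.2417
[-0.1097 -0.141 ] [ 0.2 -0.3 -0. ]
[-0.1083 -0.141 ] [-0.1  0.6 -0.4]
[-0.1068 -0.141 ] [-0.3 -0.2 -0.3]
[-0.1053 -0.141 ] [-0.8  0.4 -1. ]
[-0.1039 -0.141 ] [ 0.1 -0.6  0.8]
[-0.1023 -0.141 ] [-0.5 -0.6  0. ]
[-0.1008 -0.141 ] [-0.2  0.2 -0.2]
[-0.0993 -0.141 ] [0.6 0.4 0.1]
[-0.0988 -0.1409] [-4.8  0.6  3. ]
[-0.0988 -0.1409] [-12.6   0.7   7. ]
(-0.09649999999999999, -0.141)
9.7917
```

View pics/c1.png

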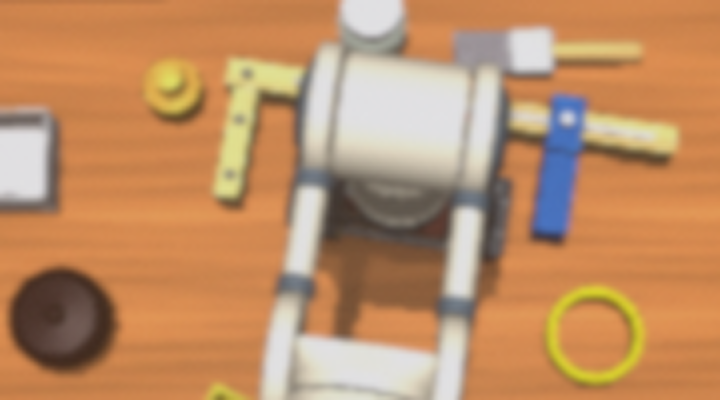

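The arm hides the box in this view. The firm stop at tool x -98.8 (expected -100) fits a seated long side. I'll back off and look from above with the wrist camera further out.

```bash
python3 - <<'E'
from h import *
from bench import *
move_l(W(-.125,-.141,.020),.08);move_l(W(-.125,-.141,.15),.2)
close()
move_to(W(-.05,-.141,.30),quat(TH));hold(.2)
w=get_image("wrist");cv2.imwrite("pics/w1.png",w["frame"]);np.savez("pics/w1.npz",**w);print(state()["time"],state()["finger_gap"])
E
```

```text
13.4 0.0005300716680189047
```

View pics/w1.png

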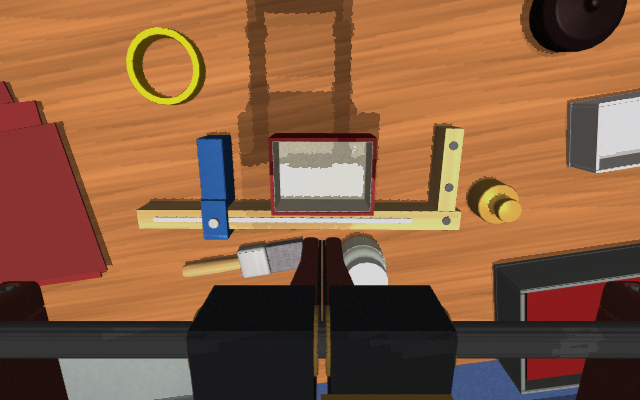

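Wrist view: the box is flat on the fence, with rim corners (270,135), (377,135), (373,214), (272,214). The cheek's right edge is at column 231, the stop's top inner edge at about (446,128)-(439,207), and the fence's near top edge at row ~208. Next: measure the gap, then push the end.

```bash
python3 - <<'E'
from h import *
w=dict(np.load("pics/w1.npz"))
r=lambda uv,z:(Jg(ray_plane(w,uv,z))*1000).round(1).tolist()
print("box rim",r([(270,135),(377,135),(373.5,214),(272,214)],.06))
print("fence near top edge",r([(250,208),(400,208)],.04))
print("fence end corner / stop corner",r([(137,209),(461,229)],.04))
m=masks(w)["blue"];ys,xs=np.where(m);print("blue bbox",xs.min(),xs.max(),ys.min(),ys.max())
print("cheek face top",r([(xs[ys<195].max()-1,150),(xs[ys<195].max()-1,190)],.045),r([(xs.min(),190)],.045))
print("stop face",r([(446,130),(439,205)],.04))
E
```

```text
box rim [[-89.9, -196.0], [-89.9, -78.6], [1.2, -78.8], [1.2, -197.4]]
fence near top edge [[-0.0, -226.9], [0.0, -43.6]]
fence end corner / stop corner [[1.2, -365.2], [27.4, 33.9]]
blue bbox 197 234 135 238
cheek face top [[-71.5, -242.7], [-24.0, -246.0]] [[-24.0, -287.6]]
stop face [[-93.7, 3.5], [-3.8, 3.7]]
```

The stop face reads y +3.6 and the fence ends read +4, so I shift the jig origin by 3.7 mm along y and 1 mm along x. The gap between box end and cheek is about 50 mm and the closed fingers are about 27, so they fit in the middle.

```bash
sed -i 's/^def W(/J=J+.001*ex+.0037*ey\ndef W(/' h.py; python3 - <<'E'
from h import *
from bench import *
move_to(W(-.046,-.226,.15),quat(TH));move_l(W(-.046,-.226,.020),.10)
print("down",fj(state()),Jg(state()["ee_pos"]))
move_l(W(-.046,-.142,.020),.04);print("near",fj(state()))
print(seek(move_l,state,1,-.046,-.140,.020,.0015,10,10))
move_l(W(-.046,-.150,.020),.08);move_l(W(-.046,-.150,.13),.2)
move_l(W(-.125,-.060,.13),.25);move_l(W(-.125,-.060,.020),.15)
move_l(W(-.106,-.060,.020),.06)
print(seek(move_l,state,0,-.104,-.060,.020,.0015,8,10))
move_l(W(-.125,-.060,.020),.08);move_l(W(-.125,-.060,.15),.2)
move_to(W(-.05,-.10,.30),quat(TH));hold(.2)
w=get_image("wrist");cv2.imwrite("pics/w2.png",w["frame"]);np.savez("pics/w2.npz",**w);print(state()["time"])
E
```

```text
down [-0.7 -0.6 -0.3] [-0.04542369 -0.22610169]
near [ 0.3 -1.4  0.4]
[-0.046  -0.1398] [ 0.2 -0.5 -0. ]
[-0.046  -0.1383] [-0.3 -0.3  0.2]
[-0.046  -0.1368] [ 0.8 -0.5  0.1]
[-0.046  -0.1353] [-0.1  0.5  1.1]
[-0.0462 -0.1352] [-1.2 -4.4  0.7]
[-0.0462 -0.1351] [ -1.1 -10.    1.2]
[-0.0462 -0.1351] [ -1.  -14.    2.2]
(-0.046, -0.131)
[-0.1041 -0.06  ] [-0.4  0.3  0.2]
[-0.1025 -0.06  ] [0.8 0.6 0.5]
[-0.101 -0.06 ] [ 0.5  0.5 -1. ]
[-0.0995 -0.06  ] [ 0.   0.2 -0.4]
[-0.0991 -0.06  ] [-5.5  0.7  3.2]
[-0.0992 -0.0599] [-13.7  -0.2   8.8]
(-0.09649999999999999, -0.06)
26.4083
```

View pics/w2.png

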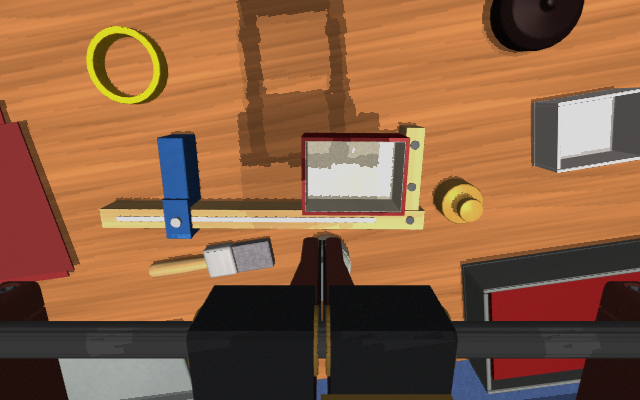

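The box sits in the corner: rim (303,135)-(410,213), against the fence and the stop's inner edge at column ~407. Bystanders look unmoved. Now the cheek, pushed on its back.

```bash
python3 - <<'E'
from h import *
from bench import *
move_to(W(-.045,-.325,.15),quat(TH));move_l(W(-.045,-.325,.020),.12)
print("down",fj(state()))
move_l(W(-.045,-.298,.020),.06);print("touch?",fj(state()))
move_l(W(-.045,-.174,.020),.05);print("near",fj(state()))
print(seek(move_l,state,1,-.045,-.172,.020,.0015,10,9))
move_l(W(-.045,-.200,.020),.05);move_l(W(-.045,-.200,.15),.2)
move_to(W(-.05,-.10,.30),quat(TH));hold(.2)
w=get_image("wrist");cv2.imwrite("pics/w3.png",cv2.resize(w["frame"][90:250,80:480],None,fx=2,fy=2,interpolation=cv2.INTER_CUBIC));np.savez("pics/w3.npz",**w);print(state()["time"])
E
```

```text
down [-0.3  0.1  0.1]
touch? [ 0.  -0.3  0.2]
near [ 1.6 -0.7  0.7]
[-0.0451 -0.1718] [ 0.9 -2.2  1.1]
[-0.0451 -0.1703] [ 0.3 -1.6 -0. ]
[-0.0451 -0.1688] [1.  0.  1.5]
[-0.045  -0.1673] [ 0.2 -0.8  0.6]
[-0.045  -0.1658] [-0.4 -1.3  0.3]
[-0.045  -0.1643] [ 0.5 -1.2  0.5]
[-0.045  -0.1631] [ 0.1 -2.8  1. ]
[-0.045 -0.163] [-0.6 -6.8  1.7]
[-0.045 -0.163] [  0.5 -11.1   0.3]
(-0.045, -0.15999999999999998)
36.925
```

View pics/w3.png

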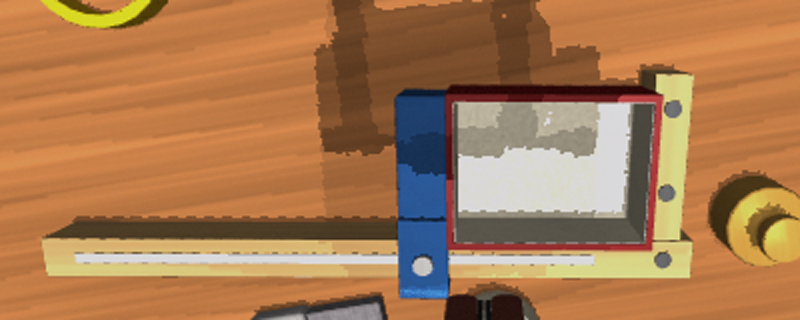

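The cheek lies against the box's left end (crop column 447). The box is in the corner at crop (447,88)-(662,247). One cross-check: the cheek stopped 27.9 mm behind the box-push stop, where I expected 30. I'll measure whether the box moved or is skewed.

```bash
python3 - <<'E'
from h import *
from bench import *
for n in("w2","w3"):
    w=dict(np.load(f"pics/{n}.npz"));m=masks(w)["red"].astype(np.uint8);m[:125]=0;m[222:]=0;m[:,:290]=0;m[:,425:]=0
    P=lambda uv,z:Jg(ray_plane(w,uv,z))*1000
    # far (fence) rim: lowest red pixel per column; end rims: extreme red pixel per row
    cols=np.arange(315,398);b=[np.where(m[:,c])[0].max() for c in cols];p=P(np.c_[cols,np.array(b)+.5],.06);k=np.polyfit(p[:,1],p[:,0],1);print(n,"fence side: x at mid",np.polyval(k,-60).round(2),"skew rad",k[0].round(4))
    rows=np.arange(150,205)
    for nm,f in(("cheek end",lambda r:np.where(m[r])[0].min()-.5),("stop end",lambda r:np.where(m[r])[0].max()+.5)):
        p=P(np.c_[[f(r) for r in rows],rows],.06);k=np.polyfit(p[:,0],p[:,1],1);print("  ",nm,"y",np.polyval(k,-45).round(2),"skew",(-k[0]).round(4))
    g=masks(w)["wood"]; g[:,:395]=0;g[:,440:]=0
    s=[np.where(g[r])[0].max()+.5 for r in range(140,205)];p=P(np.c_[s,np.arange(140,205)],.04);print("  stop outer edge y (22)",np.median(p[:,1]).round(2),"slope",np.polyfit(p[:,0],p[:,1],1)[0].round(4))
w=dict(np.load("pics/w3.npz"));m=masks(w)["blue"]
p=lambda uv:(Jg(ray_plane(w,uv,.045))*1000).round(1)
r=np.arange(150,195);e=[np.where(m[i])[0] for i in r];print("cheek top edges",np.median(p(np.c_[[a.min()-.5 for a in e],r])[:,1]),np.median(p(np.c_[[a.max()+.5 for a in e],r])[:,1]))
E
```

```text
w2 fence side: x at mid 1.93 skew rad 0.0157
   cheek end y -120.89 skew 0.0068
   stop end y -1.58 skew 0.0059
  stop outer edge y (22) 20.0 slope -0.0054
w3 fence side: x at mid 1.9 skew rad 0.0016
   cheek end y -120.96 skew 0.0011
   stop end y -1.6 skew 0.0058
  stop outer edge y (22) 20.0 slope -0.0039
cheek top edges -149.8 -122.4
```

```bash
python3 - <<'E'
from h import *
w=dict(np.load("pics/w3.npz"));P=lambda uv,z:Jg(ray_plane(w,uv,z))*1000
f=w["frame"].astype(int);h=cv2.cvtColor(w["frame"],cv2.COLOR_BGR2HSV)
g=masks(w)["wood"]
for nm,c in(("left part",np.arange(115,270)),):
    lo=[np.where(g[200:240,i])[0] for i in c]
    for t,fn in(("near",lambda a:a.min()-.5),("far",lambda a:a.max()+.5)):
        p=P(np.c_[c,[200+fn(a) for a in lo]],.04);p=p[np.abs(p[:,0]-np.median(p[:,0]))<4];k=np.polyfit(p[:,1],p[:,0],1);print(t,"x at y=-200",np.polyval(k,-200).round(2),"at -60",np.polyval(k,-60).round(2),"slope",k[0].round(4))
c=np.arange(312,395);b=[np.where(g[212:235,i])[0].max()+212.5 for i in c];p=P(np.c_[c,b],.04);print("far edge behind box",np.median(p[:,0]).round(2),np.polyfit(p[:,1],p[:,0],1)[0].round(4))
E
```

```text
Traceback (most recent call last):
ValueError: zero-size array to reduction operation minimum which has no identity
```

```bash
python3 - <<'E'
from h import *
w=dict(np.load("pics/w3.npz"));P=lambda uv,z:Jg(ray_plane(w,uv,z))*1000
g=cv2.cvtColor(w["frame"],cv2.COLOR_BGR2GRAY).astype(float)
dv=np.diff(g,axis=0) # brightness steps down the column
for nm,c,r0,r1,sg in(("near",range(115,270),200,214,1),("far",range(115,270),220,234,-1),("far@box",range(312,395),214,234,-1)):
    c=np.array(c);r=np.argmax(sg*dv[r0:r1,c],0)+r0+.5
    p=P(np.c_[c,r],.04);p=p[np.abs(p[:,0]-np.median(p[:,0]))<3];k=np.polyfit(p[:,1],p[:,0],1)
    print(nm,"x at -200:",np.polyval(k,-200).round(2),"at -60:",np.polyval(k,-60).round(2),"slope",k[0].round(4),len(p))
E
```

```text
near x at -200: 1.87 at -60: 2.7 slope 0.0059 155
far x at -200: 25.71 at -60: 26.68 slope 0.0069 129
far@box x at -200: 26.46 at -60: 26.69 slope 0.0016 73
```

In the same view the fence's near face reads 1.9-2.7 mm at the box and the box's fence side reads 1.9. The skew is within about 0.005 rad, so the box is seated to under 1 mm. I'll retreat and compare the top view with the start, to check the bystanders.

```bash
python3 - <<'E'
from h import *
from bench import *
movej([1.159,.091,1.231,0,1.82,-.057]);hold(.3)
d=get_image("top");a=np.load("pics/top0.npz")["frame"]
m=(cv2.absdiff(cv2.GaussianBlur(d["frame"],(3,3),0),cv2.GaussianBlur(a,(3,3),0)).max(2)>40).astype(np.uint8)
n,_,s,_=cv2.connectedComponentsWithStats(cv2.dilate(m,np.ones((3,3))))
print([r.tolist() for r in s[1:] if r[4]>12],state()["time"])
cv2.imwrite("pics/c4.png",cv2.resize(d["frame"][140:300,180:420],None,fx=3,fy=3,interpolation=cv2.INTER_CUBIC))
E
```

```text
[[280, 156, 58, 70, 2582], [351, 162, 17, 41, 498], [130, 290, 5, 5, 23], [89, 294, 28, 14, 229], [125, 296, 8, 11, 63], [117, 309, 5, 5, 22], [97, 310, 5, 4, 18]] 39.775
```

View pics/c4.png

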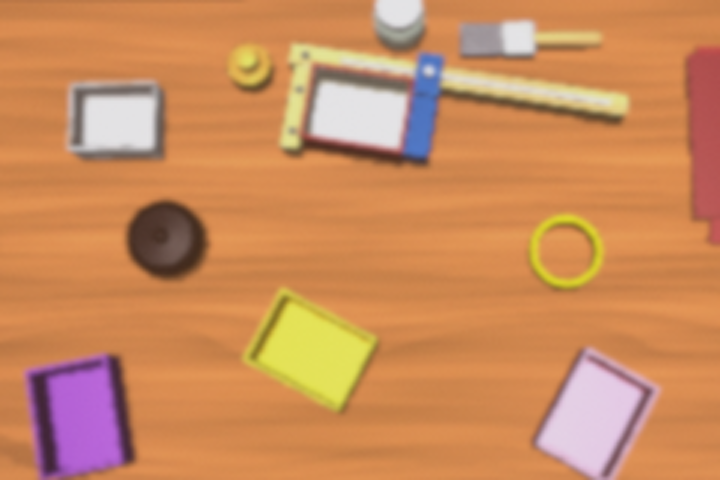

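The box (crop (305,68)-(410,155)) sits in the corner with the cheek against it. Only the box, cheek and gripper areas changed, so every bystander stayed put. Handing in.

```bash
python3 -c "
from bench import *
job_done();print(state()['time'])"
```

```text
the job is handed in; nothing more can be done
the job is handed in; nothing more can be done
```

The red box is seated in the jig corner with the blue cheek snug against its other end, and the job is handed in. The robot's clock read 39.8 s at my last reading, just before handing in.

**What I did:**
1. Pushed the box's long side to the fence with the two open fingers.
2. Pushed its end to the stop with closed fingers.
3. Gave it one nudge back against the fence.
4. Pushed the cheek up from its back.
5. Retreated to the start pose, clear of everything.

Each push ended on a firm stop of 11–14 N.

**Last checks:**
- **Fence:** the box's side is within about 1 mm of the fence, and its skew is within about 0.005 rad.
- **Stop:** after correcting a 2 mm calibration offset, the box's end reads within about 0.5 mm of the stop.
- **Cheek:** it closed on the box with no gap visible in the pictures.
- **Bystanders:** comparing the top view before and after, only the box, cheek and arm areas changed.

**One disagreement:** the cheek stopped 27.9 mm behind where the box push had ended, where I expected 30 mm. The pictures show the box moved less than 0.1 mm along the fence between the two. I put the difference down to the fingers touching the taller box higher up, but did not confirm it. The apparent skew fell from about 0.007–0.016 to 0.001–0.006 rad over the same push, so the cheek may also have squared the box slightly.

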